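Gather the ring blanks in the tray's pouring corner

TASK

Pick up the ring blank that strayed onto the bench and put it in the sorting tray with the other two. Then lift the tray by its handle until its underside is about 15 cm above the bench, and tip it toward its cut-off pouring corner, about 25 degrees, until all three blanks have slid together into that corner and none is spilled. Finish while still holding the tray up and tilted like that, quite still, and leave the other things on the bench where they are.

Things in the scene. Friction and masses are not known exactly. Their poses are not given: they have to be found in the camera images.
- tray: Open aluminium sorting tray, 150 (x) x 120 (y) mm, 28 mm high, 0.25 kg, walls 3 mm, inner floor 5 mm above its origin, which is the centre of its underside (bench level, on rubber feet). The +x +y corner is cut off at 45 degrees (22 mm legs) with a small pouring lip; the others are square. Slippery inside: a blank starts to slide at about 5 to 7 degrees of tilt, and along a wall at up to 15.
- tray_grip (a point): Centre of the wooden grip on the tray's fixed arch handle, 72 mm straight above the tray's origin. The grip runs along the tray's x: 90 mm long, 12 mm wide (y), 18 mm high; take it from above across its 12 mm width. The arch's thin steel legs stand outside the two short walls; below the grip is open space, so blanks slide under it.
- pour_corner (a point): Middle of the inside face of the cut-off corner wall, at the tray's inner floor; in the tray's frame about x +62, y +47, z +5 mm. Its x axis points outward along the floor, square to the cut (45 degrees between the tray's x and y); its z axis is the tray's z.
- blank_a: dark oxidised steel ring blank, a plain band 22 mm across outside, about 15 mm inside, 10 mm high, 12 g, standing on its flat edge with its hole upward; origin at the centre of its underside. Starts lying in the tray, away from the pouring corner.
- blank_b: dark oxidised steel ring blank, a plain band 22 mm across outside, about 15 mm inside, 10 mm high, 12 g, standing on its flat edge with its hole upward; origin at the centre of its underside. The second one lying in the tray, away from the pouring corner.
- stray_blank: dark oxidised steel ring blank, a plain band 22 mm across outside, about 15 mm inside, 10 mm high, 12 g, standing on its flat edge with its hole upward; origin at the centre of its underside. This one starts on the bare bench, to the right of the tray as the robot sees it.
- loupe: Black eye loupe, 39 mm across, 30 mm high, a bystander at the front right. Origin at its underside's centre.
- screwdriver: Small screwdriver with a yellow handle, 115 mm long, 12 mm thick, lying at the front, a bystander. Origin under its middle.
- marker: Marker pen, 128 mm long, 11 mm thick, lying at the front, a bystander. Origin under its middle.
- jar: Glass jar with a black cap, 48 mm across, 63 mm high, at the back, a bystander. Origin at its underside's centre.
- doming_block: Brass doming block, a 42 mm cube with hollows, in the gap between the tray and the stray blank, a bystander. Origin at its underside's centre.
- mallet_head: White nylon mallet head, 31 mm thick, 53 mm long, lying at the back right, a bystander. Origin under its middle.

How it is judged:
By the outcome, as a careful person would: the job done as asked, in the order asked, and still so for the second after the job is handed in, while the arm keeps its last pose, push and grip.
It also fails if it takes over 54 s, if anything falls off the work surface, if the arm or the gripper's body presses on something with over 40 N, if the wrist force passes 120 N, or if a joint passes its speed limit or range.

ROBOT

A 6-joint arm with a two-finger parallel gripper is mounted at the origin on a cart in front of the work surface, level with it; the furniture and walls round the work are solid. World frame = base frame: x ahead of the robot, y to its left, z up, the work surface at z = 0. Lengths are in mm, angles in degrees, forces in N, time in s.
With the tool pointing down it reaches from about 275 to 775 mm from the base axis. Payload 14.6 kg.
Tool frame: the origin (TCP) lies on the front face of the gripper's body, between the roots of the fingers; the fingertips stand 73 mm ahead of it and the grasp point (between the pads) lies 54 mm ahead of it; z points along the fingers, y is the line along which they close (so a half turn about z gives the same grasp; the last joint's range is limited). The gripper opens to 85 mm and grips with 20 to 120 N. Pads are 22 mm wide; open, the fingers measure 114 mm over their backs; the gripper's body (76 mm by 85 mm) begins 54 mm behind the grasp point. The pads swing forward as they close: fully open they stand 13 mm farther back than shut.
Start: joints at [67.477, 15.075, -2.767, 72.158, 0, 81.102], TCP at [123.676, 510.228, 303.878] pointing down, gripper open.
Joint ranges: [-151.79, 151.79], [-50.71, 97.33], [-67.44, 78.34], [-121.81, 120.89], [-77.56, 73.72], [-180, 180]. Speed limits (degrees/s): [108.29, 108.29, 147.25, 159.86, 180, 180].

INTERFACE

Orientations are given as a 3x3 rotation matrix whose columns are the frame's x, y, z axes.
In Python, from plant import arm gives the robot as it stands. The module is installed in compiled form; this text tells all that it offers.
- The arm moves only by the shell command python3 -m inch 'ROWS' [FORCE]. ROWS is JSON, a list of rows, each an object with "xyz": the shift along the tool's x, y, z each as a share of 120 mm, from -1 to 1, a list of three; "rotation": the turn, a rotation vector about the tool's x, y, z each as a share of 1.5 rad, from -1 to 1, a list of three; "hand": the finger opening in mm, from 0 to 85.4. A call has 1 to 20 rows; each row is the pose to reach, as a shift and turn from the pose commanded when the call began, along the tool's axes at that moment; what a row does not reach only later rows make up. A row lasts 1/10 s, in which the tool goes at most 50 mm and 8.59 degrees, less where a joint would pass 70% of its speed; a pose out of reach is approached as far as the arm can. A call with a number of a shift or a turn outside -1 to 1 is refused whole. A call with a gripper value outside its range is refused whole. The fingers move at their own pace and stop on an object; FORCE is the grip in N (left out, the last holds). Time passes only in rows, so rows that repeat a pose let the fingers close. It gives the time, the measured TCP pose, the force, the opening and the grip force at its end, in the units of the state.
- arm.state(): the state, without advancing time (a new reading comes with each control period).
- arm.grab_frame(name): name is "scene" or "top" or "wrist"; returns a dict with "frame" (420x560x3 uint8, red, green, blue), "fovy" (degrees; the focal length in pixels is half the picture's height over the tangent of half this angle, whatever the lens; pixels are square), "cx", "cy" (the principal point, pixels), "dist_coeffs" ([k1, k2, p1, p2, k3] as OpenCV has them; the pictures are not rectified), "R" (3x3) and "t" (3): a world point X has camera coordinates R X + t. Camera axes: x right, y down, z forward; pixel columns grow to the right and rows downward; lengths in mm; the calibration is good to about 2 mm. A picture is of the moment at which its call begins. There is no depth.
- arm.finish_job(): hands the job in; it is judged then, once.
The state is a dict: "t": time; "q": joint angles; "joint_velocities": joint speeds; "joint_torque": joint torques, N m; "position": TCP position; "ee_rot": TCP orientation; "force": force on the tool from outside, world axes, zero at the start; "moment": the same for the moment, N m; "gripper_width": finger opening in mm; "grasp_force": force on a finger pad.
Only numpy, scipy, OpenCV 4.12 (cv2) and the standard library are available. Lean on these libraries where they do the work, as an engineer would, in place of code of your own. Each camera call takes 0.05 s, during which the arm holds its last target. There are 200 camera calls.

## Working session

There is one attempt and no reset: what is moved stays moved. The work goes in short steps, Python scripts to look and compute and a shell command to move; the robot and the scene stay as the last step left them, time stands still between calls to the robot, and variables do not carry over. Pictures are saved under pics/ and viewed, at most 10 in all, crops included, and the job is handed in when it is done.

```bash
mkdir -p pics; cat > h.py <<'E'
import numpy as np, cv2
from plant import arm
def grab(n,f):
    d=arm.grab_frame(n); cv2.imwrite('pics/'+f,d['frame'][:,:,::-1]); np.save('pics/'+f[:-4]+'.npy',d,allow_pickle=True); return d
def load(f): return np.load('pics/'+f+'.npy',allow_pickle=True).item()
def K(d):
    f=d['frame'].shape[0]/2/np.tan(np.radians(d['fovy'])/2); return np.array([[f,0,d['cx']],[0,f,d['cy']],[0,0,1.]])
def ray(d,uv,z):
    p=cv2.undistortPoints(np.array([[uv]],float),K(d),np.array(d['dist_coeffs'],float))[0,0]
    R=np.array(d['R']);t=np.array(d['t']); c=-R.T@t; v=R.T@np.array([p[0],p[1],1]); return c+v*(z-c[2])/v[2]
def proj(d,X):
    r,_=cv2.Rodrigues(np.array(d['R'],float)); return cv2.projectPoints(np.array([X],float),r,np.array(d['t'],float),K(d),np.array(d['dist_coeffs'],float))[0][0,0]
E
python3 - <<'E'
from h import *
np.set_printoptions(precision=3,suppress=True)
a=grab('scene','s0.png');b=grab('top','t0.png')
for d in(a,b): print(d['fovy'],-np.array(d['R']).T@d['t'],d['dist_coeffs'])
s=arm.state();print(s['t'],np.array(s['ee_rot']),s['position'])
E
```

```text
46.23436511566189 [-136.99  -307.506  716.945] [-0.165  0.     0.     0.     0.   ]
46.811795911107815 [ 451.707   64.124 1157.222] [-0.118  0.     0.     0.     0.   ]
0.1 [[-0.972  0.236 -0.   ]
 [ 0.236  0.972 -0.001]
 [ 0.    -0.001 -1.   ]] [123.599 510.071 303.483]
```

View pics/t0.png

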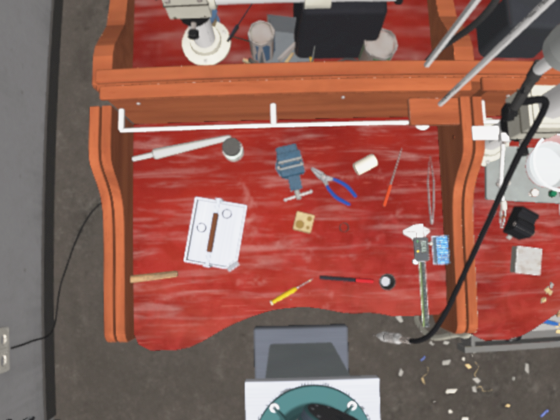

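View pics/s0.png

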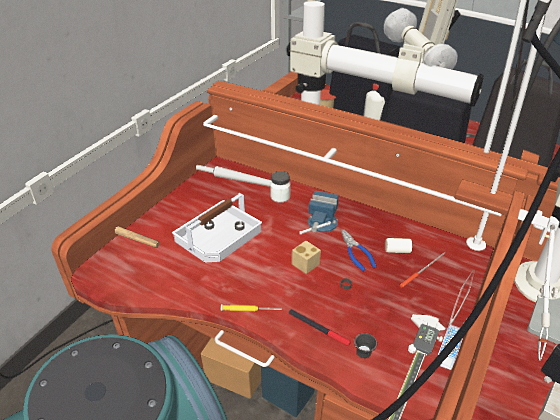

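The top view shows the tray near (215,233), its grip running (214,213)-(210,250), and the cut corner at the near right (233,267). The blanks are at (227,213) and (201,227), and the stray is at about (344,228). In the scene view the stray is at (346,284) and the jar at (281,187).

```bash
python3 - <<'E'
from h import *
np.set_printoptions(precision=1,suppress=True)
a=load('s0');b=load('t0')
def blob(d,mask,x0,y0,x1,y1,z,n):
    m=np.zeros(mask.shape,np.uint8);m[y0:y1,x0:x1]=mask[y0:y1,x0:x1]
    c=max(cv2.findContours(m,cv2.RETR_EXTERNAL,cv2.CHAIN_APPROX_NONE)[0],key=cv2.contourArea)
    r=cv2.minAreaRect(c);bx=cv2.boxPoints(r)
    print(n,r,ray(d,r[0],z)); return c,r,bx
f=b['frame'].astype(int)
h=cv2.cvtColor(b['frame'],cv2.COLOR_RGB2HSV).astype(int)
wood=((h[:,:,1]>110)&(h[:,:,2]<190)).astype(np.uint8)
c,r,bx=blob(b,wood,203,208,222,256,81,'grip'); print([ray(b,p,81) for p in bx])
# tray rim outline: non-red
nr=(h[:,:,1]<110).astype(np.uint8)
c,r,bx=blob(b,nr,175,190,255,280,28,'tray'); 
ap=cv2.approxPolyDP(cv2.convexHull(c),2.5,True)[:,0]
for p in ap: print(p,ray(b,p,28))
g=cv2.cvtColor(b['frame'],cv2.COLOR_RGB2HSV)
for (d,box,n) in((b,(335,218,355,238),'stray top'),(a,(335,272,358,296),'stray scene')):
    hh=cv2.cvtColor(d['frame'],cv2.COLOR_RGB2HSV).astype(int)
    blob(d,(hh[:,:,2]<95).astype(np.uint8),*box,5,n)
print('block',ray(b,(303,222),42))
A=cv2.resize(b['frame'][180:280,170:370],(800,400),interpolation=cv2.INTER_CUBIC)
cv2.imwrite('pics/c1.png',A[:,:,::-1])
E
```

```text
grip ((212.0519561767578, 232.00929260253906), (3.0587573051452637, 36.84571838378906), 10.12467098236084) [502.  217.2  81. ]
[array([462.5, 228.3,  81. ]), array([543. , 212.7,  81. ]), array([541.6, 206. ,  81. ]), array([461.2, 221.6,  81. ])]
tray ((215.71621704101562, 232.70269775390625), (56.55324935913086, 71.51356506347656), 9.462321281433105) [502.7 216.1  28. ]
[195 196] [590.2 264.   28. ]
[219 197] [586.3 207.2  28. ]
[247 205] [565.8 141.7  28. ]
[239 265] [426.4 163.   28. ]
[231 271] [412.9 181.9  28. ]
[183 261] [438.4 293.9  28. ]Traceback (most recent call last):
  File "<stdin>", line 21, in <module>
  File "<stdin>", line 6, in blob
ValueError: max() iterable argument is empty
```

```bash
python3 - <<'E'
from h import *
np.set_printoptions(precision=1,suppress=True)
a=load('s0');b=load('t0')
for (d,(x0,y0,x1,y1),n) in((b,(336,220,354,237),'top'),(a,(336,274,357,294),'scene')):
    p=d['frame'][y0:y1,x0:x1].astype(float)
    w=np.clip(np.median(p[:,:,0])*0.72-p[:,:,0],0,None); yy,xx=np.mgrid[y0:y1,x0:x1]
    uv=((w*xx).sum()/w.sum(),(w*yy).sum()/w.sum()); print(n,uv,ray(d,uv,5),p[:,:,0].min())
print('block',ray(b,(303,222),42),'gripscene',ray(a,(218,212),81))
A=cv2.resize(b['frame'][180:280,170:370],(800,400),interpolation=cv2.INTER_CUBIC)
cv2.imwrite('pics/c1.png',A[:,:,::-1])
E
```

```text
top (np.float64(nan), np.float64(nan)) [nan nan nan] 122.0
scene (np.float64(345.93305711371744), np.float64(283.4189189189189)) [510.1 -86.4   5. ] 45.0
block [521.8  12.5  42. ] gripscene [494.4 204.8  81. ]<stdin>:7: RuntimeWarning: invalid value encountered in scalar divide
```

View pics/c1.png

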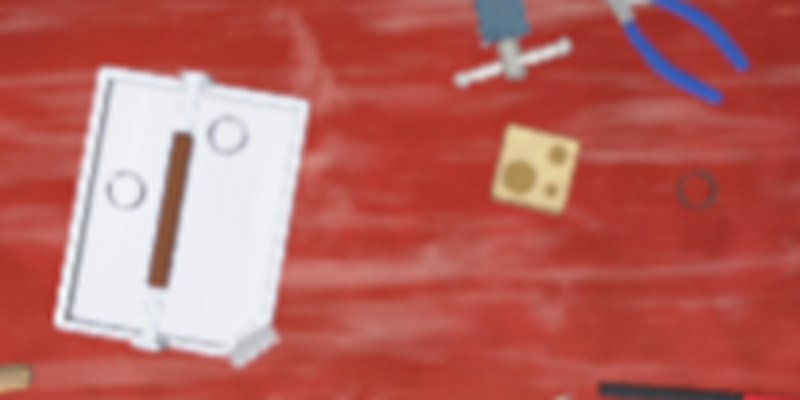

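The zoomed crop shows the stray at crop (695,188), which is top pixel (343,227), matching the scene ray at about (510,-86). Blanks are at crop (227,134) and (126,189), and the cut corner is at crop (253,343). The tray centre is about (502,217), with tray x at a yaw of about 169°.

```bash
R='{"xyz":[-1,-0.945,0],"rotation":[0,0,0],"hand":45}'
python3 -m inch '[{"xyz":[-1,-0.945,0],"rotation":[0,0,0],"hand":45},{"xyz":[-1,-0.945,0],"rotation":[0,0,0],"hand":45},{"xyz":[-1,-0.945,0],"rotation":[0,0,0],"hand":45},{"xyz":[-1,-0.945,0],"rotation":[0,0,0],"hand":45}]' 40
python3 -m inch '[{"xyz":[-1,-0.945,0],"rotation":[0,0,0],"hand":45},{"xyz":[-1,-0.945,0],"rotation":[0,0,0],"hand":45},{"xyz":[-1,-0.945,0],"rotation":[0,0,0],"hand":45},{"xyz":[-1,-0.945,0],"rotation":[0,0,0],"hand":45}]'
python3 -m inch '[{"xyz":[-1,-0.945,0],"rotation":[0,0,0],"hand":45},{"xyz":[-1,-0.945,0],"rotation":[0,0,0],"hand":45},{"xyz":[-1,-0.945,0],"rotation":[0,0,0],"hand":45},{"xyz":[-1,-0.945,0],"rotation":[0,0,0],"hand":45}]'
python3 -m inch '[{"xyz":[-1,-0.945,0],"rotation":[0,0,0],"hand":45},{"xyz":[-1,-0.945,0],"rotation":[0,0,0],"hand":45},{"xyz":[-1,-0.945,0],"rotation":[0,0,0],"hand":45},{"xyz":[-1,-0.945,0],"rotation":[0,0,0],"hand":45}]'
python3 -m inch '[{"xyz":[-0.3,-0.285,0.8],"rotation":[0,0,0.99],"hand":45},{"xyz":[-0.3,-0.285,0.8],"rotation":[0,0,0.99],"hand":45},{"xyz":[-0.3,-0.285,0.8],"rotation":[0,0,0.99],"hand":45},{"xyz":[-0.3,-0.285,0.8],"rotation":[0,0,0.99],"hand":45},{"xyz":[-0.3,-0.285,0.8],"rotation":[0,0,0.99],"hand":45},{"xyz":[-0.3,-0.285,0.8],"rotation":[0,0,0.99],"hand":45},{"xyz":[-0.3,-0.285,0.8],"rotation":[0,0,0.99],"hand":45},{"xyz":[-0.3,-0.285,0.8],"rotation":[0,0,0.99],"hand":45},{"xyz":[-0.3,-0.285,0.8],"rotation":[0,0,0.99],"hand":45},{"xyz":[-0.3,-0.285,0.8],"rotation":[0,0,0.99],"hand":45},{"xyz":[-0.3,-0.285,0.8],"rotation":[0,0,0.99],"hand":45},{"xyz":[-0.3,-0.285,0.8],"rotation":[0,0,0.99],"hand":45},{"xyz":[-0.3,-0.285,0.8],"rotation":[0,0,0.99],"hand":45}]'
python3 - <<'E'
from h import *
np.set_printoptions(precision=3,suppress=True)
d=grab('wrist','w1.png'); s=arm.state(); print(s['t'],s['position'],np.array(s['ee_rot']),s['q'],s['force'],s['gripper_width'])
print(-np.array(d['R']).T@d['t'], proj(d,[510,-86,5]))
E
```

```text
t: 0.5
position: [214.7, 368.8, 303.8]
ee_rot: [[-0.971, 0.238, 0.0], [0.238, 0.971, -0.001], [-0.0, -0.001, -1.0]]
force: [-0.0, 1.0, 0.1]
gripper_width: 44.9
grasp_force: 0.0
t: 0.9
position: [305.0, 230.3, 303.8]
ee_rot: [[-0.971, 0.239, 0.0], [0.239, 0.971, -0.001], [-0.0, -0.001, -1.0]]
force: [0.3, 0.5, -0.2]
gripper_width: 44.9
grasp_force: 0.0
t: 1.3
position: [395.2, 91.5, 303.6]
ee_rot: [[-0.971, 0.239, 0.0], [0.239, 0.971, -0.001], [-0.0, -0.001, -1.0]]
force: [-0.1, 0.5, 0.3]
gripper_width: 44.8
grasp_force: 0.0
t: 1.7
position: [485.1, -47.2, 303.2]
ee_rot: [[-0.971, 0.238, -0.0], [0.238, 0.971, -0.0], [0.0, -0.001, -1.0]]
force: [0.0, 0.4, -0.2]
gripper_width: 45.1
grasp_force: 0.0
t: 3.0
position: [510.2, -85.3, 207.8]
ee_rot: [[0.148, 0.989, -0.0], [0.989, -0.148, 0.0], [0.0, -0.0, -1.0]]
force: [-0.1, 0.4, 1.4]
gripper_width: 45.1
grasp_force: 0.0
3.05 [510.195 -85.298 207.848] [[ 0.149  0.989 -0.   ]
 [ 0.989 -0.149  0.   ]
 [ 0.    -0.    -1.   ]] [-18.524  17.157 -15.223  57.627   0.002  80.036] [-0.312 -0.26  -0.389] 44.883703836891385
[522.791  -5.537 277.593] [279.248 203.554]
```

View pics/w1.png

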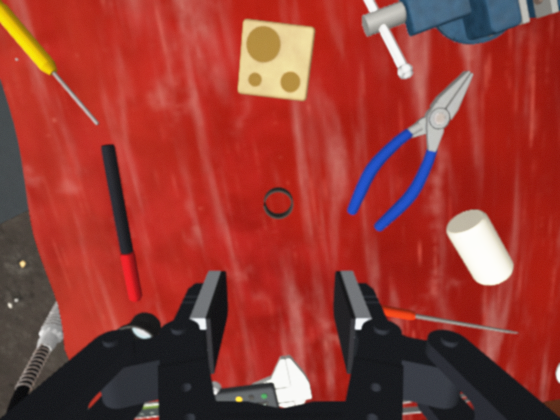

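The wrist view shows the stray ring at (278,203), against a predicted (279,204), so the position is confirmed. Descending to grip it.

```bash

python3 -m inch '[{"xyz":[0,0,0.4],"rotation":[0,0,0],"hand":45},{"xyz":[0,0,0.7],"rotation":[0,0,0],"hand":45},{"xyz":[0,0,0.9],"rotation":[0,0,0],"hand":45},{"xyz":[0,0,1],"rotation":[0,0,0],"hand":45}]'
python3 -m inch '[{"xyz":[0,0,0.06],"rotation":[0,0,0],"hand":45},{"xyz":[0,0,0.11],"rotation":[0,0,0],"hand":45},{"xyz":[0,0,0.11],"rotation":[0,0,0],"hand":30},{"xyz":[0,0,0.11],"rotation":[0,0,0],"hand":15},{"xyz":[0,0,0.11],"rotation":[0,0,0],"hand":15},{"xyz":[0,0,0.11],"rotation":[0,0,0],"hand":15},{"xyz":[0,0,0.11],"rotation":[0,0,0],"hand":15},{"xyz":[0,0,0.11],"rotation":[0,0,0],"hand":15}]' 40
```

```text
t: 3.45
position: [509.3, -85.1, 85.8]
ee_rot: [[0.15, 0.989, -0.003], [0.989, -0.15, 0.001], [0.0, -0.003, -1.0]]
force: [0.1, 0.1, 0.1]
gripper_width: 45.3
grasp_force: 0.0
t: 4.25
position: [510.6, -85.5, 75.2]
ee_rot: [[0.151, 0.988, 0.001], [0.988, -0.151, -0.0], [-0.0, 0.001, -1.0]]
force: [-0.1, -0.1, 5.5]
gripper_width: 19.8
grasp_force: 39.7
```

```bash

python3 -m inch '[{"xyz":[0,0,-0.1],"rotation":[0,0,0],"hand":15},{"xyz":[0,0,-0.4],"rotation":[0,0,0],"hand":15},{"xyz":[0,0,-0.8],"rotation":[0,0,0],"hand":15},{"xyz":[0,0,-1],"rotation":[0,0,0],"hand":15},{"xyz":[0,0,-1],"rotation":[0,0,0],"hand":15}]'
python3 - <<'E'
from h import *
d=grab('wrist','w2.png'); cv2.imwrite('pics/c2.png',cv2.resize(d['frame'][180:400,140:440],(800,587))[:,:,::-1])
E
```

```text
t: 4.75
position: [511.5, -85.8, 198.0]
ee_rot: [[0.151, 0.988, 0.005], [0.988, -0.151, -0.002], [-0.001, 0.005, -1.0]]
force: [-0.4, -0.1, -1.1]
gripper_width: 19.8
grasp_force: 39.2
```

View pics/c2.png

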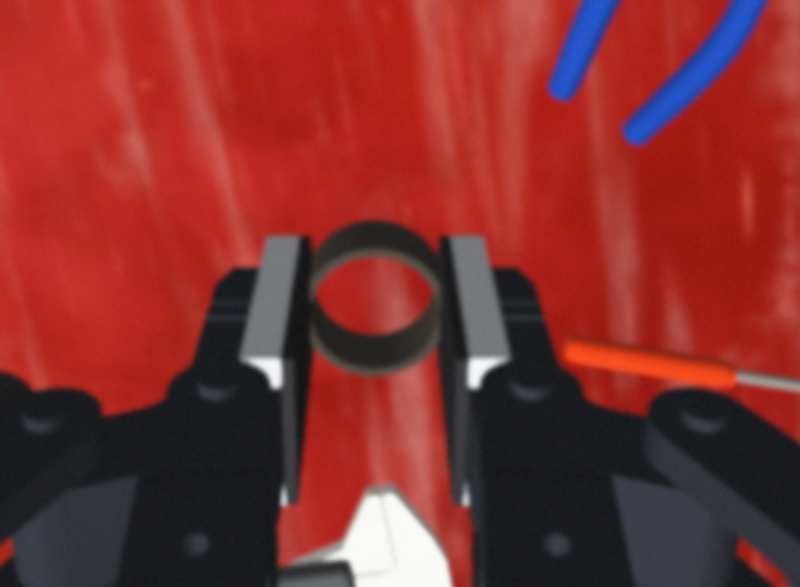

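The crop shows the ring held level between the pads (crop (375,295)). Carrying it over the tray.

```bash

python3 -m inch '[{"xyz":[0.3,-0.08,0],"rotation":[0,0,0],"hand":15},{"xyz":[0.6,-0.16,0],"rotation":[0,0,0],"hand":15},{"xyz":[0.9,-0.23,0],"rotation":[0,0,0],"hand":15},{"xyz":[1,-0.26,0],"rotation":[0,0,0],"hand":15}]'
python3 -m inch '[{"xyz":[0.3,-0.08,0],"rotation":[0,0,0],"hand":15},{"xyz":[0.6,-0.16,0],"rotation":[0,0,0],"hand":15},{"xyz":[0.9,-0.23,0],"rotation":[0,0,0],"hand":15},{"xyz":[1,-0.26,0],"rotation":[0,0,0],"hand":15}]'
python3 -m inch '[{"xyz":[0.15,-0.04,0],"rotation":[0,0,0.03],"hand":15},{"xyz":[0.25,-0.06,0],"rotation":[0,0,0.03],"hand":15},{"xyz":[0.25,-0.06,0],"rotation":[0,0,0.03],"hand":15},{"xyz":[0.25,-0.06,0],"rotation":[0,0,0.03],"hand":15}]'
python3 - <<'E'
from h import *
np.set_printoptions(precision=3,suppress=True)
d=grab('wrist','w3.png'); 
for n,X in dict(tl=(0,0,81),g1=(45,0,81),g2=(-45,0,81),c1=(75,-60,28),c2=(-75,60,28),c3=(-75,-60,28)).items():
    e=np.array([-.981,.194]);f=np.array([-.194,-.981]); w=np.array([502,217])+X[0]*e+X[1]*f; print(n,proj(d,[*w,X[2]]))
E
```

```text
t: 5.2
position: [496.4, 40.4, 193.4]
ee_rot: [[0.149, 0.989, -0.002], [0.989, -0.149, 0.001], [0.0, -0.002, -1.0]]
force: [-0.5, 0.8, -1.2]
gripper_width: 20.0
grasp_force: 39.2
t: 5.6
position: [484.1, 163.5, 193.6]
ee_rot: [[0.149, 0.989, -0.002], [0.989, -0.149, 0.0], [-0.0, -0.002, -1.0]]
force: [0.1, -1.0, -0.2]
gripper_width: 20.4
grasp_force: 39.2
t: 6.0
position: [482.4, 191.5, 194.3]
ee_rot: [[0.195, 0.981, -0.001], [0.981, -0.195, -0.0], [-0.001, -0.0, -1.0]]
force: [-0.1, -0.4, 0.3]
gripper_width: 19.9
grasp_force: 39.2
tl [307.248 198.12 ]
g1 [218.372 198.351]
g2 [395.642 197.985]
c1 [177.227  77.572]
c2 [408.1   260.305]
c3 [427.851  77.564]
```

View pics/w3.png

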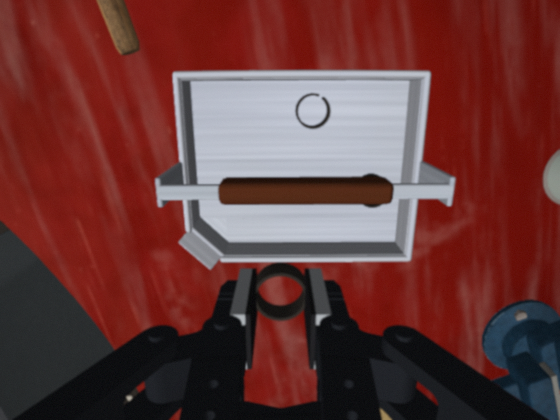

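The wrist view shows the grip from (220,190) to (392,190), blanks at (313,110) and (372,190), and the cut corner at (200,248). The drop spot is free on the near side of the grip. Lowering to release.

```bash

python3 -m inch '[{"xyz":[0,0,0.3],"rotation":[0,0,0],"hand":15},{"xyz":[0,0,0.5],"rotation":[0,0,0],"hand":15},{"xyz":[0,0,0.7],"rotation":[0,0,0],"hand":15},{"xyz":[0,0,0.8],"rotation":[0,0,0],"hand":15},{"xyz":[0,0,0.85],"rotation":[0,0,0],"hand":15},{"xyz":[0,0,0.9],"rotation":[0,0,0],"hand":15},{"xyz":[0,0,0.9],"rotation":[0,0,0],"hand":15},{"xyz":[0,0,0.9],"rotation":[0,0,0],"hand":15}]'
python3 -m inch '[{"xyz":[0,0,0],"rotation":[0,0,0],"hand":24},{"xyz":[0,0,0],"rotation":[0,0,0],"hand":28},{"xyz":[0,0,0],"rotation":[0,0,0],"hand":30},{"xyz":[0,0,0],"rotation":[0,0,0],"hand":30},{"xyz":[0,0,0],"rotation":[0,0,0],"hand":30}]'
python3 -m inch '[{"xyz":[0,0,-0.2],"rotation":[0,0,0],"hand":30},{"xyz":[0,0,-0.5],"rotation":[0,0,0],"hand":30},{"xyz":[0,0,-0.8],"rotation":[0,0,0],"hand":45},{"xyz":[0,0,-1],"rotation":[0,0,0],"hand":45},{"xyz":[0,0,-1],"rotation":[0,0,0],"hand":45}]'
python3 -m inch '[{"xyz":[0,0,0],"rotation":[0,0,-0.99],"hand":45},{"xyz":[0,0,0],"rotation":[0,0,-0.99],"hand":45},{"xyz":[0,0,0],"rotation":[0,0,-0.99],"hand":45},{"xyz":[0,0,0],"rotation":[0,0,-0.99],"hand":45},{"xyz":[0,0,0],"rotation":[0,0,-0.99],"hand":45},{"xyz":[0,0,0],"rotation":[0,0,-0.99],"hand":45},{"xyz":[0,0,0],"rotation":[0,0,-0.99],"hand":45},{"xyz":[0,0,0],"rotation":[0,0,-0.99],"hand":45},{"xyz":[0,0,0],"rotation":[0,0,-0.99],"hand":45},{"xyz":[0,0,0],"rotation":[0,0,-0.99],"hand":45},{"xyz":[0,0,0],"rotation":[0,0,-0.99],"hand":45},{"xyz":[0,0,0],"rotation":[0,0,-0.99],"hand":45}]'
python3 - <<'E'
from h import *
np.set_printoptions(precision=3,suppress=True)
d=grab('wrist','w4.png');h=cv2.cvtColor(d['frame'],cv2.COLOR_RGB2HSV)
s=arm.state();print(s['position'],s['q'])
d3=load('w3');h=cv2.cvtColor(d3['frame'],cv2.COLOR_RGB2HSV)
m=((h[:,:,1]>90)&(h[:,:,2]<160)).astype(np.uint8); m[:170]=0;m[208:]=0;m[:,:212]=0;m[:,400:]=0
m=cv2.morphologyEx(m,cv2.MORPH_OPEN,np.ones((5,5),np.uint8))
c=max(cv2.findContours(m,0,1)[0],key=cv2.contourArea);r=cv2.minAreaRect(c);print(r)
for z in(72,78):print(z,ray(d3,r[0],z), [ray(d3,p,z) for p in cv2.boxPoints(r)])
E
```

```text
t: 6.85
position: [482.6, 191.9, 87.2]
ee_rot: [[0.196, 0.981, 0.001], [0.981, -0.196, 0.0], [0.0, 0.001, -1.0]]
force: [-0.2, -0.5, -0.3]
gripper_width: 20.1
grasp_force: 39.2
t: 7.35
position: [482.4, 192.1, 86.7]
ee_rot: [[0.196, 0.981, 0.0], [0.981, -0.196, 0.0], [0.0, 0.0, -1.0]]
force: [-0.3, -0.2, 1.2]
gripper_width: 29.7
grasp_force: 0.0
t: 7.85
position: [483.5, 192.3, 209.7]
ee_rot: [[0.196, 0.981, 0.005], [0.981, -0.196, 0.001], [0.002, 0.005, -1.0]]
force: [0.9, -0.0, -0.1]
gripper_width: 45.1
grasp_force: 0.0
t: 9.05
position: [482.1, 192.0, 206.1]
ee_rot: [[-0.959, 0.283, -0.001], [0.283, 0.959, -0.0], [0.001, -0.0, -1.0]]
force: [-0.2, 0.1, 0.4]
gripper_width: 45.4
grasp_force: 0.0
[482.197 192.    206.253] [ 12.709  17.398 -15.13   57.507   0.002  29.133]
((305.0, 190.0), (28.0, 172.0), 90.0)
72 [501.774 218.974  72.   ] [array([459.141, 235.217,  72.   ]), array([547.314, 217.623,  72.   ]), array([545.665, 202.349,  72.   ]), array([455.402, 220.415,  72.   ])]
78 [501.68  220.588  78.   ] [array([460.379, 236.324,  78.   ]), array([545.797, 219.279,  78.   ]), array([544.2  , 204.483,  78.   ]), array([456.757, 221.983,  78.   ])]
```

View pics/w4.png

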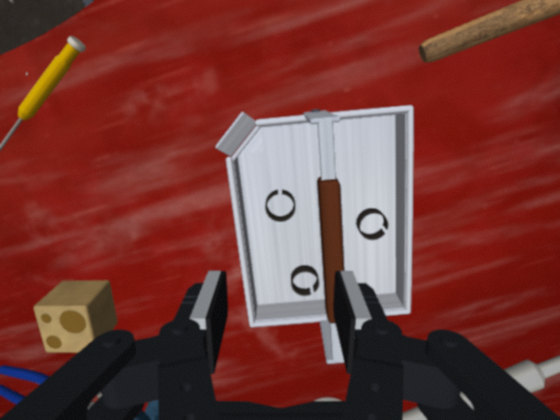

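The wrist view shows all three blanks lying flat in the tray at (281,206), (372,223) and (304,281), with the cut corner at (238,135). The grip centre is about (501.7,219.5), yaw 168.8°. Taking the handle.

```bash

python3 -m inch '[{"xyz":[-0.09,0.266,0],"rotation":[0,0,-0.06],"hand":45},{"xyz":[-0.09,0.266,0],"rotation":[0,0,-0.06],"hand":45},{"xyz":[-0.09,0.266,0.1],"rotation":[0,0,-0.06],"hand":45},{"xyz":[-0.09,0.266,0.3],"rotation":[0,0,-0.06],"hand":45},{"xyz":[-0.09,0.266,0.5],"rotation":[0,0,-0.06],"hand":45},{"xyz":[-0.09,0.266,0.6],"rotation":[0,0,-0.06],"hand":45},{"xyz":[-0.09,0.266,0.667],"rotation":[0,0,-0.06],"hand":45},{"xyz":[-0.09,0.266,0.667],"rotation":[0,0,-0.06],"hand":45}]'
python3 -m inch '[{"xyz":[0,0,0],"rotation":[0,0,0],"hand":30},{"xyz":[0,0,0],"rotation":[0,0,0],"hand":20},{"xyz":[0,0,0],"rotation":[0,0,0],"hand":14},{"xyz":[0,0,0],"rotation":[0,0,0],"hand":5},{"xyz":[0,0,0],"rotation":[0,0,0],"hand":5},{"xyz":[0,0,0],"rotation":[0,0,0],"hand":5},{"xyz":[0,0,0],"rotation":[0,0,0],"hand":5},{"xyz":[0,0,0],"rotation":[0,0,0],"hand":5}]' 90
```

```text
t: 9.9
position: [501.2, 219.5, 125.8]
ee_rot: [[-0.981, 0.193, -0.001], [0.193, 0.981, -0.0], [0.001, -0.001, -1.0]]
force: [0.1, -0.1, 0.1]
gripper_width: 45.2
grasp_force: 0.0
t: 10.7
position: [501.9, 219.7, 127.2]
ee_rot: [[-0.981, 0.192, 0.001], [0.192, 0.981, 0.0], [-0.001, 0.0, -1.0]]
force: [-1.5, -2.3, 5.2]
gripper_width: 10.4
grasp_force: 87.8
```

```bash

python3 -m inch '[{"xyz":[0,0,-0.01],"rotation":[0,0,0],"hand":5},{"xyz":[0,0,-0.03],"rotation":[0,0,0],"hand":5},{"xyz":[0,0,-0.08],"rotation":[0,0,0],"hand":5},{"xyz":[0,0,-0.15],"rotation":[0,0,0],"hand":5},{"xyz":[0,0,-0.24],"rotation":[0,0,0],"hand":5},{"xyz":[0,0,-0.34],"rotation":[0,0,0],"hand":5},{"xyz":[0,0,-0.44],"rotation":[0,0,0],"hand":5},{"xyz":[0,0,-0.52],"rotation":[0,0,0],"hand":5},{"xyz":[0,0,-0.58],"rotation":[0,0,0],"hand":5},{"xyz":[0,0,-0.62],"rotation":[0,0,0],"hand":5},{"xyz":[0,0,-0.63],"rotation":[0,0,0],"hand":5}]'
python3 -m inch '[{"xyz":[0,0,-0.02],"rotation":[0,0,0],"hand":5},{"xyz":[0,0,-0.08],"rotation":[0,0,0],"hand":5},{"xyz":[0,0,-0.16],"rotation":[0,0,0],"hand":5},{"xyz":[0,0,-0.26],"rotation":[0,0,0],"hand":5},{"xyz":[0,0,-0.36],"rotation":[0,0,0],"hand":5},{"xyz":[0,0,-0.46],"rotation":[0,0,0],"hand":5},{"xyz":[0,0,-0.54],"rotation":[0,0,0],"hand":5},{"xyz":[0,0,-0.6],"rotation":[0,0,0],"hand":5},{"xyz":[0,0,-0.62],"rotation":[0,0,0],"hand":5},{"xyz":[0,0,-0.62],"rotation":[0,0,0],"hand":5},{"xyz":[0,0,-0.62],"rotation":[0,0,0],"hand":5}]'
python3 - <<'E'
from h import *
np.set_printoptions(precision=4,suppress=True)
d=grab('scene','s5.png'); d=grab('wrist','w5.png')
s=arm.state();print(s['position'],s['q'],s['moment'])
R=np.array(s['ee_rot']);P=np.array(s['position'])
# tilt: tool x = tray x, tool y = -tray y, tool z = -tray z.  down dir = tray(1,1,0) -> tool (1,-1,0)
# axis (tray) such that (1,1)/√2 goes down: k = z x d -> tray(-1,1)/√2 -> tool(-1,-1,0)/√2
from scipy.spatial.transform import Rotation as Ro
k=np.array([-1,-1,0])/2**.5
print('check dz of corner dir',(R@Ro.from_rotvec(k*np.radians(25)).as_matrix()@np.array([1,-1,0])/2**.5)[2])
o=np.array([0,0,126.])  # tray origin in tool frame
for a in(5,10,15,20,25):
    Q=Ro.from_rotvec(k*np.radians(a)).as_matrix(); print(a,(o-Q@o)/120,k*np.radians(a)/1.5)
E
```

```text
t: 11.8
position: [501.7, 219.7, 202.7]
ee_rot: [[-0.981, 0.192, 0.0], [0.192, 0.981, 0.0], [-0.0, 0.0, -1.0]]
force: [-0.4, -0.3, -4.2]
gripper_width: 10.4
grasp_force: 87.7
t: 12.9
position: [501.5, 219.6, 276.2]
ee_rot: [[-0.981, 0.192, -0.001], [0.192, 0.981, -0.0], [0.001, -0.0, -1.0]]
force: [-0.1, 0.3, -2.9]
gripper_width: 10.3
grasp_force: 87.8
[501.4501 219.6134 276.2036] [15.1215 17.8483 -3.0813 69.1144 -0.0005 26.1672] [ 0.0178  0.0382 -0.0112]
check dz of corner dir -0.42195683538909096
5 [ 0.0647 -0.0647  0.004 ] [-0.0411 -0.0411  0.    ]
10 [ 0.1289 -0.1289  0.016 ] [-0.0823 -0.0823  0.    ]
15 [ 0.1922 -0.1922  0.0358] [-0.1234 -0.1234  0.    ]
20 [ 0.2539 -0.2539  0.0633] [-0.1646 -0.1646  0.    ]
25 [ 0.3138 -0.3138  0.0984] [-0.2057 -0.2057  0.    ]
```

View pics/s5.png

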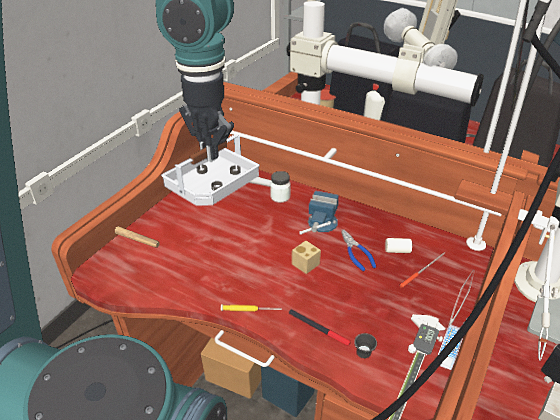

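The scene view shows the tray held level with three blanks inside, at (202,169), (236,170) and (217,185). Tipping slowly in three stages.

```bash

python3 -m inch '[{"xyz":[0.013,-0.013,0],"rotation":[-0.008,-0.008,0],"hand":5},{"xyz":[0.026,-0.026,0.001],"rotation":[-0.016,-0.016,0],"hand":5},{"xyz":[0.039,-0.039,0.002],"rotation":[-0.025,-0.025,0],"hand":5},{"xyz":[0.052,-0.052,0.003],"rotation":[-0.033,-0.033,0],"hand":5},{"xyz":[0.065,-0.065,0.004],"rotation":[-0.041,-0.041,0],"hand":5},{"xyz":[0.078,-0.078,0.006],"rotation":[-0.049,-0.049,0],"hand":5},{"xyz":[0.09,-0.09,0.008],"rotation":[-0.058,-0.058,0],"hand":5},{"xyz":[0.103,-0.103,0.01],"rotation":[-0.066,-0.066,0],"hand":5},{"xyz":[0.103,-0.103,0.01],"rotation":[-0.066,-0.066,0],"hand":5},{"xyz":[0.103,-0.103,0.01],"rotation":[-0.066,-0.066,0],"hand":5},{"xyz":[0.103,-0.103,0.01],"rotation":[-0.066,-0.066,0],"hand":5},{"xyz":[0.103,-0.103,0.01],"rotation":[-0.066,-0.066,0],"hand":5},{"xyz":[0.103,-0.103,0.01],"rotation":[-0.066,-0.066,0],"hand":5}]'
python3 -m inch '[{"xyz":[0.013,-0.013,0],"rotation":[-0.008,-0.008,0],"hand":5},{"xyz":[0.026,-0.026,0.001],"rotation":[-0.016,-0.016,0],"hand":5},{"xyz":[0.039,-0.039,0.002],"rotation":[-0.025,-0.025,0],"hand":5},{"xyz":[0.052,-0.052,0.003],"rotation":[-0.033,-0.033,0],"hand":5},{"xyz":[0.065,-0.065,0.004],"rotation":[-0.041,-0.041,0],"hand":5},{"xyz":[0.078,-0.078,0.006],"rotation":[-0.049,-0.049,0],"hand":5},{"xyz":[0.09,-0.09,0.008],"rotation":[-0.058,-0.058,0],"hand":5},{"xyz":[0.103,-0.103,0.01],"rotation":[-0.066,-0.066,0],"hand":5},{"xyz":[0.103,-0.103,0.01],"rotation":[-0.066,-0.066,0],"hand":5},{"xyz":[0.103,-0.103,0.01],"rotation":[-0.066,-0.066,0],"hand":5},{"xyz":[0.103,-0.103,0.01],"rotation":[-0.066,-0.066,0],"hand":5},{"xyz":[0.103,-0.103,0.01],"rotation":[-0.066,-0.066,0],"hand":5},{"xyz":[0.103,-0.103,0.01],"rotation":[-0.066,-0.066,0],"hand":5}]'
python3 -m inch '[{"xyz":[0.013,-0.013,0],"rotation":[-0.008,-0.008,0],"hand":5},{"xyz":[0.026,-0.026,0.001],"rotation":[-0.016,-0.016,0],"hand":5},{"xyz":[0.039,-0.039,0.002],"rotation":[-0.025,-0.025,0],"hand":5},{"xyz":[0.052,-0.052,0.003],"rotation":[-0.033,-0.033,0],"hand":5},{"xyz":[0.065,-0.065,0.004],"rotation":[-0.041,-0.041,0],"hand":5},{"xyz":[0.078,-0.078,0.006],"rotation":[-0.049,-0.049,0],"hand":5},{"xyz":[0.09,-0.09,0.008],"rotation":[-0.058,-0.058,0],"hand":5},{"xyz":[0.103,-0.103,0.01],"rotation":[-0.066,-0.066,0],"hand":5},{"xyz":[0.116,-0.116,0.013],"rotation":[-0.074,-0.074,0],"hand":5},{"xyz":[0.116,-0.116,0.013],"rotation":[-0.074,-0.074,0],"hand":5},{"xyz":[0.116,-0.116,0.013],"rotation":[-0.074,-0.074,0],"hand":5},{"xyz":[0.116,-0.116,0.013],"rotation":[-0.074,-0.074,0],"hand":5},{"xyz":[0.116,-0.116,0.013],"rotation":[-0.074,-0.074,0],"hand":5},{"xyz":[0.116,-0.116,0.013],"rotation":[-0.074,-0.074,0],"hand":5},{"xyz":[0.116,-0.116,0.013],"rotation":[-0.074,-0.074,0],"hand":5}]'
python3 - <<'E'
from h import *
a=grab('scene','s6.png'); d=grab('wrist','w6.png')
s=arm.state(); R=np.array(s['ee_rot']);P=np.array(s['position'])
print(P+R@[0,0,126],np.degrees(np.arccos(-R[2,2])),R[:,0],R[:,1])
# level views: tray image
o=P+R@[0,0,126]; T=lambda x,y,z:o+R@np.array([x,-y,-z])
for n,X in dict(pc=(62,47,5),c2=(75,-60,28),c3=(-75,60,28),c4=(-75,-60,28)).items(): print(n,proj(d,T(*X)),proj(a,T(*X)))
A=cv2.resize(a['frame'][130:230,140:290],(390,260),interpolation=cv2.INTER_CUBIC);B=cv2.resize(d['frame'],(400,300))
B=cv2.copyMakeBorder(B,0,0,0,0,0);A=cv2.copyMakeBorder(A,0,40,0,0,0)
cv2.imwrite('pics/c6.png',np.hstack([A,B])[:,:,::-1])
E
```

```text
t: 14.3
position: [487.2, 210.0, 275.3]
ee_rot: [[-0.976, 0.186, 0.116], [0.195, 0.978, 0.078], [-0.098, 0.099, -0.99]]
force: [0.9, -0.6, -3.0]
gripper_width: 10.9
grasp_force: 87.8
t: 15.6
position: [473.0, 200.4, 271.8]
ee_rot: [[-0.959, 0.169, 0.229], [0.207, 0.966, 0.154], [-0.195, 0.195, -0.961]]
force: [-0.4, 0.1, -2.0]
gripper_width: 10.3
grasp_force: 87.9
t: 17.1
position: [457.7, 190.0, 264.9]
ee_rot: [[-0.926, 0.136, 0.351], [0.229, 0.944, 0.236], [-0.299, 0.299, -0.906]]
force: [-0.1, 0.9, -2.7]
gripper_width: 10.4
grasp_force: 87.9
[501.79425926 219.82922665 150.66969598] 25.031310941204065 [-0.92641384  0.22859336 -0.29916963] [0.13640618 0.94438912 0.29920319]
pc [184.798968   127.49873873] [205.7799389  213.94754148]
c2 [417.68487576 101.94488267] [161.77059103 180.38320251]
c3 [172.36278815 381.99460113] [258.19661729 167.04509665]
c4 [386.54865585 381.91828892] [215.46542413 133.89327137]
```

View pics/c6.png

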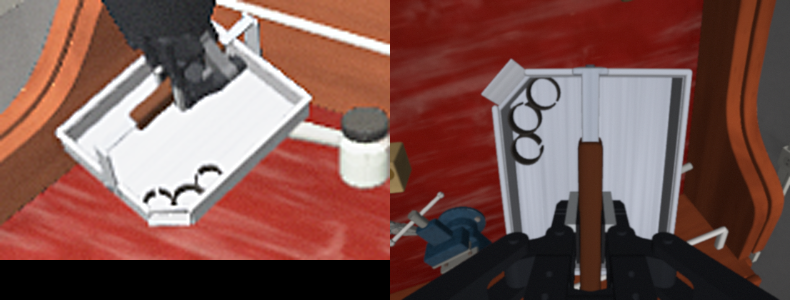

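The picture shows the tray tilted, with all three blanks touching each other in the cut corner (wrist half at (544,94), (526,117) and (528,149)). I'll confirm that nothing is still moving.

```bash

python3 -m inch '[{"xyz":[0,0,0],"rotation":[0,0,0],"hand":5},{"xyz":[0,0,0],"rotation":[0,0,0],"hand":5},{"xyz":[0,0,0],"rotation":[0,0,0],"hand":5},{"xyz":[0,0,0],"rotation":[0,0,0],"hand":5},{"xyz":[0,0,0],"rotation":[0,0,0],"hand":5},{"xyz":[0,0,0],"rotation":[0,0,0],"hand":5},{"xyz":[0,0,0],"rotation":[0,0,0],"hand":5},{"xyz":[0,0,0],"rotation":[0,0,0],"hand":5},{"xyz":[0,0,0],"rotation":[0,0,0],"hand":5},{"xyz":[0,0,0],"rotation":[0,0,0],"hand":5}]'
python3 - <<'E'
from h import *
d0=load('w6');d=grab('wrist','w7.png')
g=lambda x:x['frame'][90:240,140:430].astype(float).mean(2)
print(np.abs(g(d)-g(d0)).max(),np.abs(g(d)-g(d0)).mean(), np.abs(arm.state()['joint_velocities']).max())
s=arm.state(); R=np.array(s['ee_rot']);P=np.array(s['position']);o=P+R@[0,0,126]
c,t=[],None
for u,v in((544,94),(526,117),(528,149)):
    uv=((u-390)*1.4,v*1.4)
    # cast onto tray floor plane (mid blank height z=15)
    D={**d}; Rt=R@np.diag([1,-1,-1]); Rc=np.array(d['R']);tc=np.array(d['t'])
    D['R']=Rc@Rt; D['t']=Rc@o+tc; print(ray(D,uv,15).round(1))
E
```

```text
t: 18.2
position: [457.6, 190.0, 264.9]
ee_rot: [[-0.926, 0.136, 0.351], [0.229, 0.944, 0.236], [-0.299, 0.299, -0.906]]
force: [-0.3, 0.6, -2.6]
gripper_width: 10.5
grasp_force: 87.9
76.33333333333333 2.31736398467433 0.1982496787225453
[61. 30. 15.]
[45.6 43.1 15. ]
[22.8 43.3 15. ]
```

```bash
python3 - <<'E'
from h import *
a=load('w6')['frame'].astype(float).mean(2);b=load('w7')['frame'].astype(float).mean(2);c=grab('wrist','w8.png')['frame'].astype(float).mean(2)
w=lambda x:x[90:240,140:300]
print(cv2.phaseCorrelate(w(a),w(b)),cv2.phaseCorrelate(w(b),w(c)))
D=cv2.blur(np.abs(a-b),(5,5));D2=cv2.blur(np.abs(b-c),(5,5))
for x in(D,D2): print(w(x).max(),np.unravel_index(w(x).argmax(),w(x).shape))
A=np.hstack([a[80:240,140:300],b[80:240,140:300]]);cv2.imwrite('pics/c7.png',cv2.resize(A,(800,400)))
E
```

```text
((0.28001256064924007, -0.5204244240352267), 0.9550790006063766) ((0.023853230803155157, -0.010624097797276022), 0.9967039405276893)
43.71999999999997 (np.int64(46), np.int64(96))
7.919999999999998 (np.int64(100), np.int64(38))[ WARN:0@0.875] global loadsave.cpp:1063 imwrite_ Unsupported depth image for selected encoder is fallbacked to CV_8U.
```

View pics/c7.png

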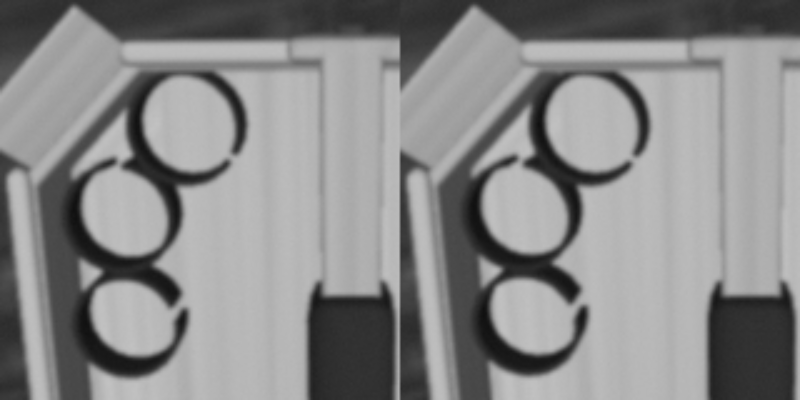

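The two close-ups, one second apart, show the same packed trio against the cut and side walls, and everything is still. Handing in.

```bash
python3 -c "
from plant import arm
print(arm.finish_job())"
```

```text
the job is handed in; nothing more can be done
None
```

The stray blank is in the tray with the other two, and I handed the job in at about 18 s with the tray held still, its underside about 15 cm above the bench, tilted 25° and all three blanks together in the pouring corner; the hand-in returned no verdict.

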